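# Index the sample changer to the next bottle and read it

### The arm

A 7-joint arm with a two-finger parallel gripper is mounted at the origin on a cart in front of the work surface, level with it; the furniture and walls round the work are solid. World frame = base frame: x ahead of the robot, y to its left, z up, the work surface at z = 0. Lengths are in m, angles in rad, forces in N, time in s.
With the tool pointing down it reaches from about 0.4 to 0.85 m from the base axis. Payload 10.4 kg.
Tool frame: the origin (TCP) lies midway between the tips of the shut fingers; the grasp point (between the pads) lies manip.grip_depth behind it (manip.grip_depth is the distance from the TCP to the grasp point, in m); z points along the fingers, x is the direction in which the jaws open and shut, and the axes are right-handed (so a half turn about z gives the same grasp; the last joint's range is limited). The gripper opens to 85 mm and grips with 20 to 120 N. Pads are 22 mm wide; open, the fingers measure 114 mm over their backs; the gripper's body (76 mm by 85 mm) begins 54 mm behind the grasp point. The pads swing forward as they close: fully open they stand 13 mm farther back than shut.
Start: joints at [-1.172, 0.332, -0.065, 1.46, 0.022, 1.35, -0.088], TCP at [0.256, 0.57, 0.231] pointing down, gripper open.
Joint ranges: [-2.6, 2.6], [-0.5, 2.12], [-1.47, 1.34], [0.16, 2.42], [-1.27, 4.41], [0.06, 2.06], [-2.6, 2.6]. Speed limits (rad/s): [2.22, 2.22, 2.79, 2.79, 3.14, 3.14, 3.14].

### API

Orientations are given as a unit quaternion [x, y, z, w].
In Python, from workcell import manip gives the robot as it stands. The module is installed in compiled form; this text tells all that it offers.
- The arm moves only by the tool send_rows, never from a script. Its argument "steps" is a list of rows, each a list of 2 entries, a list of its own where there are three numbers: the shift along the tool's x, y, z in m, then the turn about the tool's z in rad. In form: [[[x, y, z], spin], ...]. A call has exactly 8 rows; each row is the pose to reach, as a shift and turn from the pose commanded when the call began, along the tool's axes at that moment; what a row does not reach only later rows make up. A row lasts 1/8 s, in which the tool goes at most 62.5 mm and 10.7 degrees, less where a joint would pass 70% of its speed; a pose out of reach is approached as far as the arm can. A call with a gripper value outside its range is refused whole. "hand" is the opening, from 0 (shut) to 1 (fully open), set as the call begins (left out, the last holds). The fingers move at their own pace and stop on an object; "force" is the grip in N (left out, the last holds). Time passes only in rows, so rows that repeat a pose let the fingers close, or fill a call up. It gives the time, the measured TCP pose, the force and the opening at its end, in the units of the state.
- manip.get_obs(): the state, without advancing time (a new reading comes with each control period).
- manip.camera(name): name is "side" or "top" or "wrist"; returns (picture, depth): 384x512x3 uint8, red, green, blue; 384x512 float32, m along the optical axis (not along the pixel's ray), 0 where there is no reading.
- manip.camera_info(name): a dict with "intrinsics" (3x3 intrinsics, pixels), "pose" (4x4, takes a point from camera to world coordinates); the wrist camera has in their place "T_tool_cam" (4x4, takes a point from camera to tool coordinates, whose origin is the TCP and whose axes are the tool frame's). Camera axes: x right, y up, looking along -z (the intrinsics and any distortion apply to the point x, -y, -z); pixel columns grow to the right and rows downward; lengths in m; the calibration is good to about 2 mm. A picture is of the moment at which its call begins: read the wrist's pose just before it. camera_info takes no time and is no camera call.
- manip.hand_in(): hands the job in, once; it reports no verdict.
The state is a dict: "clock": time; "joint_pos": joint angles; "joint_velocities": joint speeds; "tau": joint torques, N m; "position": TCP position; "ee_rot": TCP orientation; "ft_force": force on the tool from outside, world axes, zero at the start; "torque": the same for the moment, N m; "grip_width": opening from 0.0 (shut) to 1.0 (fully open).
Only numpy, scipy, OpenCV 4.12 (cv2) and the standard library are available. Lean on these libraries where they do the work, as an engineer would, in place of code of your own. Each camera call takes 0.05 s, during which the arm holds its last target.

### The job

Bring the next bottle of the sample changer in front of the reader and take its reading: with a fingertip in the finger cup, press the indexing plunger down, turn the table one slot clockwise (seen from above), and let the plunger spring fully up so that its key locks the table in that next slot. Only then press the key on top of the reader and come away from everything. Do it gently, by pushing with the fingertips alone: grip and lift nothing, keep off the sample bottles, and leave everything else on the bench where it stands.

Things in the scene. Friction and masses are not known exactly. Their poses are not given: they have to be found in the camera images.
- changer: the sample changer, fixed to the bench: round dark foot 252 mm across, turning grey table 244 mm across (top 20 mm above the bench) with six bottle sockets on a circle of 100 mm radius, and a white reader box (70 x 92 mm, 103 mm high) beside it. Origin on the table's upright turning axis at bench height; z up; x points from the axis to the reader
- hub (a point): top centre of the steel nut (32 mm across) on the turning axis, 58 mm above the bench. Under the nut lies the fixed steel index plate, 108 mm across, its top 50 mm above the bench, with six slots in its rim 60 degrees apart
- plunger_cap (a point): centre of the top of the plunger's round, slightly dished, light metal cap (47 mm across), 62 mm from the turning axis; moves with plunger and table. At the start 102 mm above the bench, on the side away from the reader, 30 degrees from the changer's -x direction towards its -y; one slot clockwise carries it to the mirror place on the +y side. It lies at the bottom of a finger cup (see cup_rim)
- cup_rim (a point): centre of the mouth of the round metal finger cup round the plunger's cap, 110 mm above the bench (8 mm above the resting cap), inside 54 mm and outside 61 mm across. The cup is fixed to the table and turns with it: pushing sideways on its inside turns the table, which lags behind a slim fingertip (it can slip on the cap) until that bears on the cup's wall. Bottle tops are lower, at 86 mm
- plunger (a joint): how far the plunger is pressed down, m: 0 fully up (key in a slot, table locked), 0.012 at its stop. Spring: 4 N at the top, 10 N at the bottom. From 0.0075 on the key is below the plate and the table is free; let up between slots it stops at 0.007, the key sliding under the plate, and springs up when the next slot comes over it (catches within about 3 degrees)
- carousel (a joint): angle of the turning table, rad: 0 at the start (locked), growing clockwise seen from above; the next slot is at 1.047 (60 degrees). Locked, it has about 0.02 rad of play. It turns stiffly (0.08 N m, about 1.5 N at the cup) and does not run on by itself
- read_key (a joint): how far the reader's key is pressed, m: 0 up, 0.005 at its stop; 1.2 N to start, 4 N fully down; a reading is taken from 0.003 on
- read_key_top (a point): centre of the top of the reader's key, a black round push button 22 mm across on the reader's top, near the edge towards the table, 142 mm from the turning axis along the changer's x, 121.5 mm above the bench; pressed straight down
- vial_0: bottom centre of a small white-capped sample bottle, 28 mm across and 66 mm tall, standing loose in a socket of the table, 100 mm from the turning axis, its bottom 20 mm above the bench; z is its own upright axis; the one in front of the reader at the start
- vial_1: bottom centre of a small white-capped sample bottle, 28 mm across and 66 mm tall, standing loose in a socket of the table, 100 mm from the turning axis, its bottom 20 mm above the bench; z is its own upright axis; the next one to be read
- vial_2: bottom centre of a small white-capped sample bottle, 28 mm across and 66 mm tall, standing loose in a socket of the table, 100 mm from the turning axis, its bottom 20 mm above the bench; z is its own upright axis
- vial_3: bottom centre of a small white-capped sample bottle, 28 mm across and 66 mm tall, standing loose in a socket of the table, 100 mm from the turning axis, its bottom 20 mm above the bench; z is its own upright axis
- vial_4: bottom centre of a small white-capped sample bottle, 28 mm across and 66 mm tall, standing loose in a socket of the table, 100 mm from the turning axis, its bottom 20 mm above the bench; z is its own upright axis
- spare_bottle_mid (a point): bystander, leave alone: 100 mm tall reagent bottle, 44 mm across, standing near the sample changer; its centre
- timer_mid (a point): bystander, leave alone: flat bench timer, 62 x 68 x 21 mm; its centre
- green_rack_mid (a point): bystander, leave alone: small tube rack with tubes, 77 x 111 x 48 mm; its centre
- tip_box_mid (a point): bystander, leave alone: pipette-tip box, 85 x 122 x 83 mm; its centre
- marker_mid (a point): bystander, leave alone: marker pen, 138 mm long, 16 mm thick, lying flat; its centre
- foam_float_mid (a point): bystander, leave alone: foam tube float, 50 x 72 x 16 mm; its centre
Things that resemble listed ones, but are neither listed nor needed, are in the scene too. What is shaped like the vial_0 but red or turquoise is not meant.

How it is judged:
By the outcome, as a careful person would: the job done as asked, in the order asked, and still so for the second after the job is handed in, with the robot touching nothing.
It also fails if it takes over 51 s, if anything falls off the work surface, if the arm or the gripper's body presses on something with over 40 N, if the wrist force passes 120 N, or if a joint passes its speed limit or range.

## Working session

There is one attempt and no reset: what is moved stays moved. The work goes in short steps, Python scripts to look and compute and a tool call to move; the robot and the scene stay as the last step left them, time stands still between calls to the robot, and variables do not carry over. Pictures are saved under pics/ and viewed, and the job is handed in when it is done.

Besides the shell and the picture viewer there is one more tool, called by a JSON object that holds its "api" and its "payload", one argument or row to a line. send_rows: Moves the arm, as the interface text tells. Its arguments: {"type":"object","properties":{"steps":{"type":"array"},"hand":{"type":"number"},"force":{"type":"number"}},"required":["steps"]}

```bash
mkdir -p pics
python3 - <<'E'
from workcell import manip
import cv2,numpy as np
o=manip.get_obs()
for k,v in o.items(): print(k,np.round(v,4))
print(manip.grip_depth)
for n in("side","top"):
    p,d=manip.camera(n); cv2.imwrite(f"pics/{n}0.png",p[...,::-1]); np.savez(f"{n}0.npz",p=p,d=d)
    i=manip.camera_info(n); print(n,i)
print(manip.camera_info("wrist"))
E
```

```text
clock 0.0
joint_pos [-1.1716  0.3329 -0.0647  1.4609  0.0216  1.3499 -0.0885]
joint_velocities [-0.0008  0.0006  0.0005 -0.0008 -0.     -0.0013 -0.0004]
tau [-2.00000e-04 -6.25447e+01  4.89000e-02 -3.91602e+01  1.62000e-02
  1.01000e-02  0.00000e+00]
position [0.2557 0.5699 0.2305]
ee_rot [ 8.395e-01  5.434e-01 -6.000e-04  4.000e-04]
ft_force [0.3531 0.2952 0.3255]
torque [-0.0158 -0.034   0.01  ]
grip_width 0.9999
0.0187
side {'intrinsics': array([[495.5651089 ,   0.        , 262.79912756],
       [  0.        , 495.5651089 , 197.33157968],
       [  0.        ,   0.        ,   1.        ]]), 'pose': array([[-0.9978548 , -0.04959513,  0.04273313,  0.66126824],
       [ 0.0603007 , -0.44216658,  0.89490365,  1.24565093],
       [-0.0254877 ,  0.89556074,  0.44420866,  0.73574927],
       [ 0.        ,  0.        ,  0.        ,  1.        ]])}
top {'intrinsics': array([[362.0351841 ,   0.        , 255.73341618],
       [  0.        , 362.0351841 , 196.74029208],
       [  0.        ,   0.        ,   1.        ]]), 'pose': array([[ 0.01117005,  0.99313727, -0.11641988,  0.45117483],
       [-0.99992886,  0.01060694, -0.00545531, -0.05534489],
       [-0.00418301,  0.11647253,  0.9931851 ,  1.29867981],
       [ 0.        ,  0.        ,  0.        ,  1.        ]])}
{'intrinsics': array([[295.19886657,   0.        , 254.00674186],
       [  0.        , 295.19886657, 190.45798432],
       [  0.        ,   0.        ,   1.        ]]), 'T_tool_cam': array([[ 9.99999144e-01, -9.45875064e-04,  9.03566201e-04,
         6.95382624e-05],
       [-6.63923549e-04, -9.62171466e-01, -2.72443808e-01,
        -6.98622667e-02],
       [ 1.12708342e-03,  2.72442975e-01, -9.62171271e-01,
        -1.43609789e-01],
       [ 0.00000000e+00,  0.00000000e+00,  0.00000000e+00,
         1.00000000e+00]])}
```

View pics/side0.png

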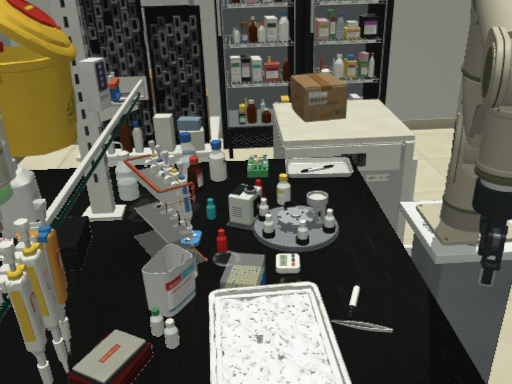

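View pics/top0.png

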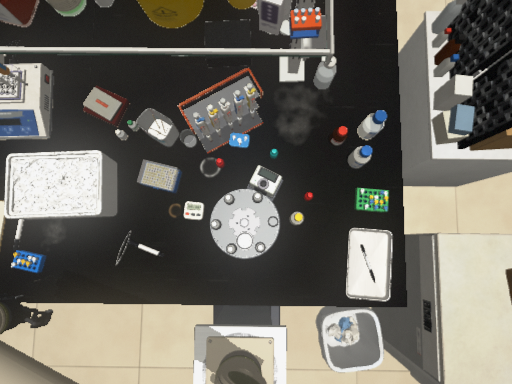

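The top view shows the changer at about (245,222), the reader at (266,180) and the cup near (245,240). I'll enlarge both views.

Run:
```python
import cv2,numpy as np
p=np.load("top0.npz")['p'][...,::-1]
cv2.imwrite("pics/topc.png",cv2.resize(p[155:275,185:325],None,fx=5,fy=5,interpolation=cv2.INTER_CUBIC))
p=np.load("side0.npz")['p'][...,::-1]
cv2.imwrite("pics/sidec.png",cv2.resize(p[165:285,215:355],None,fx=5,fy=5,interpolation=cv2.INTER_CUBIC))
```

```text
(no output)
```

View pics/topc.png

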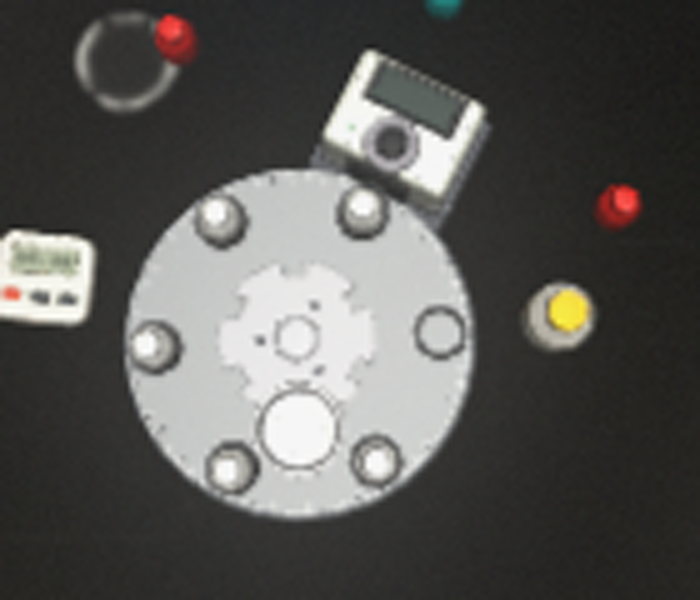

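View pics/sidec.png

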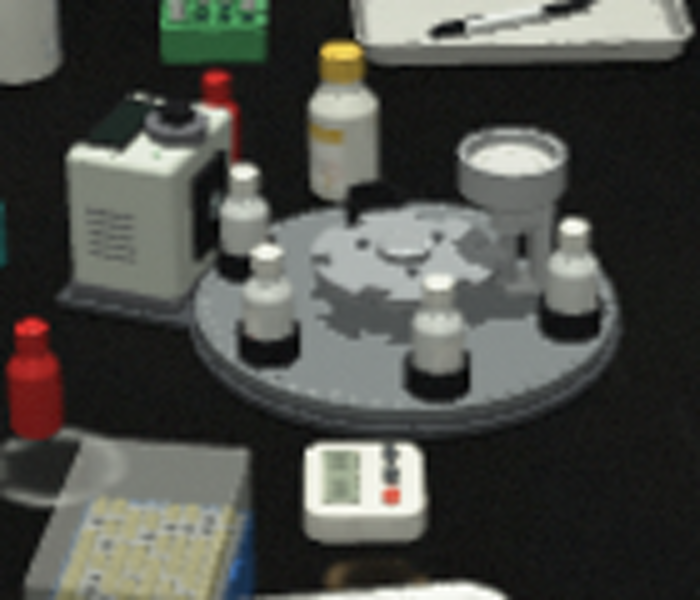

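```bash
cat > h.py <<'E'
import numpy as np, cv2
from workcell import manip
from scipy.spatial.transform import Rotation as R
def ray(n,u,v,T=None):
    i=manip.camera_info(n); K=np.array(i['intrinsics']); T=np.array(i['pose']) if T is None else T
    d=np.array([(u-K[0,2])/K[0,0],-(v-K[1,2])/K[1,1],-1.]); return T[:3,3],T[:3,:3]@d
def atz(n,u,v,z,T=None):
    o,d=ray(n,u,v,T); return o+d*(z-o[2])/d[2]
def proj(n,P,T=None):
    i=manip.camera_info(n); K=np.array(i['intrinsics']); T=np.array(i['pose']) if T is None else T
    c=T[:3,:3].T@(np.asarray(P)-T[:3,3]); return K[0,2]+K[0,0]*c[0]/-c[2],K[1,2]+K[1,1]*c[1]/c[2]
def tri(rays):
    A=np.zeros((3,3));b=np.zeros(3)
    for o,d in rays:
        d=d/np.linalg.norm(d);M=np.eye(3)-np.outer(d,d);A+=M;b+=M@o
    P=np.linalg.solve(A,b); res=[np.linalg.norm((np.eye(3)-np.outer(d,d)/(d@d))@(P-o)) for o,d in rays]
    return P,res
def Ttool():
    o=manip.get_obs();T=np.eye(4);T[:3,:3]=R.from_quat(o['ee_rot']).as_matrix();T[:3,3]=o['position'];return T
E
python3 - <<'E'
from h import *
t=lambda u,v:((u+.5)/5-.5+185,(v+.5)/5-.5+155)
s=lambda u,v:((u+.5)/5-.5+215,(v+.5)/5-.5+165)
for n,a,b,z in(("nut",(297,338),(403,245),.058),("cup",(298,429),(513,156),.110),("key",(391,144),(178,107),.1215)):
    P,r=tri([ray("top",*t(*a)),ray("side",*s(*b))]); print(n,P.round(4),np.round(r,4),"top@z",atz("top",*t(*a),z).round(4),"side@z",atz("side",*s(*b),z).round(4))
E
```

```text
nut [ 0.5088 -0.0093  0.0552] [0.0002 0.0002] top@z [ 0.5084 -0.0094  0.058 ] side@z [ 0.5096 -0.0042  0.058 ]
cup [ 0.4462 -0.0126  0.1075] [0.0006 0.0006] top@z [ 0.4468 -0.0128  0.11  ] side@z [ 0.4466 -0.0075  0.11  ]
key [ 0.634  -0.0717  0.1209] [0.0004 0.0004] top@z [ 0.6336 -0.0716  0.1215] side@z [ 0.6344 -0.0705  0.1215]
```

{"api": "send_rows", "payload": {
  "steps": [
    [[-0.02, 0.022, -0.003], 0],
    [[-0.05, 0.055, -0.01], 0],
    [[-0.08, 0.09, -0.01], 0],
    [[-0.11, 0.122, -0.01], 0],
    [[-0.14, 0.155, -0.01], 0],
    [[-0.17, 0.19, -0.01], 0],
    [[-0.2, 0.222, -0.01], 0],
    [[-0.22, 0.244, -0.01], 0]
  ],
  "hand": 0,
  "force": 20
}}

```text
clock: 1.1
position: [0.3891, 0.2675, 0.2411]
ee_rot: [0.84, 0.543, -0.0, 0.0]
ft_force: [0.3, 0.7, -0.2]
grip_width: -0.001
```

{"api": "send_rows", "payload": {
  "steps": [
    [[-0.03, 0.033, 0], 0],
    [[-0.06, 0.066, 0], 0],
    [[-0.09, 0.1, 0], 0],
    [[-0.12, 0.133, 0], 0],
    [[-0.15, 0.166, 0], 0],
    [[-0.18, 0.2, 0], 0],
    [[-0.21, 0.232, 0], 0],
    [[-0.219, 0.243, 0], 0]
  ]
}}

```text
clock: 2.1
position: [0.5207, -0.0325, 0.2411]
ee_rot: [0.84, 0.542, -0.0, 0.0]
ft_force: [-0.1, -0.4, -0.6]
grip_width: 0.0
```

```bash
cat > w.py <<'E'
from h import *
import sys
n=sys.argv[1]
T=Ttool(); o=manip.get_obs()
p,d=manip.camera("wrist"); np.savez(f"{n}.npz",p=p,d=d,T=T@np.array(manip.camera_info("wrist")['T_tool_cam']),Tt=T)
cv2.imwrite(f"pics/{n}.png",cv2.resize(p[...,::-1],None,fx=1.5,fy=1.5,interpolation=cv2.INTER_CUBIC))
print(o['clock'],T[:3,3].round(4),o['joint_pos'].round(2),np.round(o['ft_force'],2))
E
python3 w.py w1
```

```text
2.1 [ 0.5207 -0.0325  0.2411] [-0.49  0.09  0.5   1.74 -0.04  1.32  1.16] [-0.07 -0.35 -0.57]
```

View pics/w1.png

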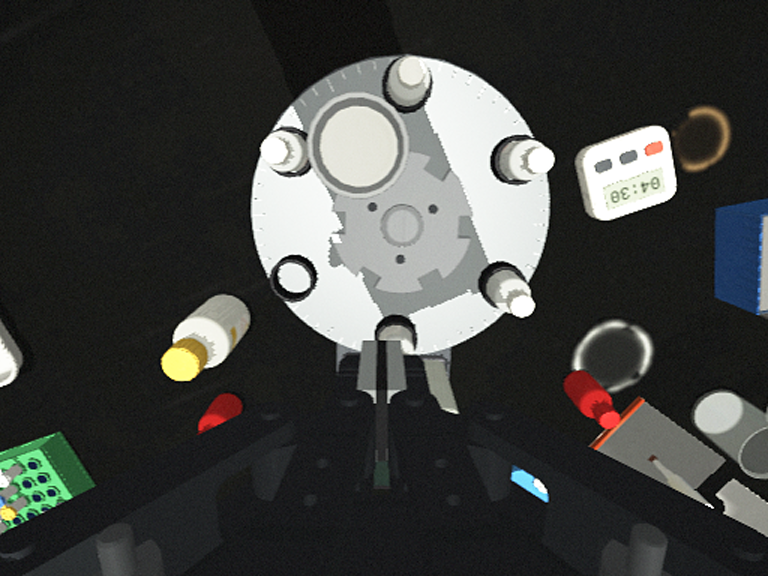

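The wrist view shows the cup rim at about (358,145) and the nut at (403,226), in the 1.5x picture. The reader key is hidden behind the fingers. The other candidates are the empty socket ring at (293,277), the glass ring at (612,355), the yellow-capped spare bottle and the bottle caps. By description, the cup is the wide dished ring beside the index plate.

Run:
```python
from h import *
D=np.load("w1.npz");T=D['T'];d=D['d']
f=lambda u,v:((u+.5)/1.5-.5,(v+.5)/1.5-.5)
t=lambda u,v:((u+.5)/5-.5+185,(v+.5)/5-.5+155)
s=lambda u,v:((u+.5)/5-.5+215,(v+.5)/5-.5+165)
for n,a,b,w,z in(("nut",(297,338),(403,245),(403,226),.058),("cup",(298,429),(513,156),(358.5,144.5),.110)):
    P,r=tri([ray("top",*t(*a)),ray("wrist",*f(*w),T=T)]); print(n,P.round(4),np.round(r,4),"w@z",atz("wrist",*f(*w),z,T).round(4))
    u,v=np.round(f(*w)).astype(int); print("depthpt",(T[:3,3]+ray("wrist",u,v,T)[1]*d[v,u]).round(4))
c=cv2.resize(D['p'][40:180,160:380,::-1],None,fx=3.5,fy=3.5,interpolation=cv2.INTER_CUBIC);cv2.imwrite("pics/w1c.png",c)
```

```text
nut [ 0.5094 -0.0087  0.035 ] [0.0003 0.0003] w@z [ 0.5058 -0.0086  0.058 ]
depthpt [ 0.5049 -0.0089  0.0589]
cup [ 0.4455 -0.0127  0.1326] [0.0016 0.0016] w@z [ 0.443  -0.0125  0.11  ]
depthpt [ 0.4426 -0.0125  0.1031]
```

View pics/w1c.png

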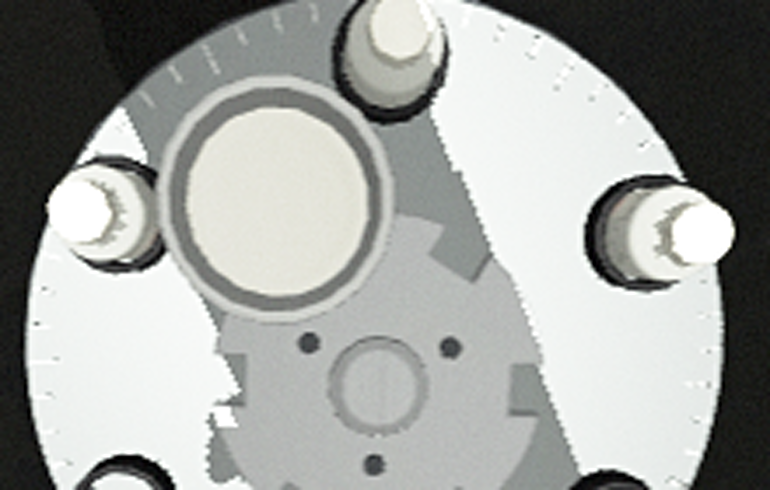

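{"api": "send_rows", "payload": {
  "steps": [
    [[-0.003, -0.02, 0], 0],
    [[-0.007, -0.04, 0], 0],
    [[-0.01, -0.06, 0.01], 0],
    [[-0.0132, -0.0777, 0.025], 0],
    [[-0.0132, -0.0777, 0.045], 0],
    [[-0.0132, -0.0777, 0.065], 0],
    [[-0.0132, -0.0777, 0.08], 0],
    [[-0.0132, -0.0777, 0.08], 0]
  ]
}}

```text
clock: 3.15
position: [0.4434, -0.0094, 0.1605]
ee_rot: [0.839, 0.544, -0.001, -0.0]
ft_force: [0.8, 0.1, 0.3]
grip_width: 0.0
```

```bash
python3 w.py w2
python3 - <<'E'
from h import *
p,d=manip.camera("side"); np.savez("side1.npz",p=p,d=d)
cv2.imwrite("pics/side1.png",cv2.resize(p[145:265,225:385,::-1],None,fx=4.8,fy=4.8,interpolation=cv2.INTER_CUBIC))
E
```

```text
3.15 [ 0.4434 -0.0094  0.1605] [-0.54 -0.03  0.45  2.03  0.02  1.15  1.06] [0.83 0.1  0.33]
```

View pics/w2.png

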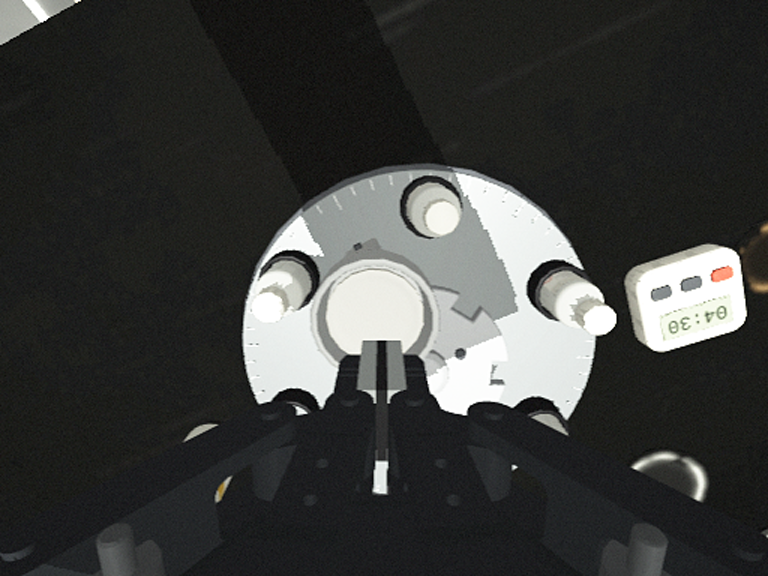

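View pics/side1.png

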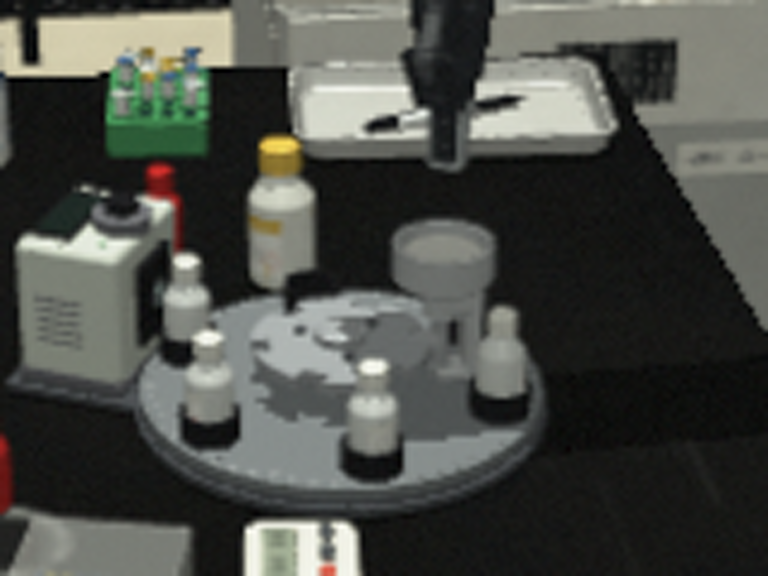

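Run:
```python
from h import *
D=np.load("w2.npz");T=D['T']
f=lambda u,v:((u+.5)/1.5-.5,(v+.5)/1.5-.5)
print(atz("wrist",*f(374,321),.11,T).round(4))
for x,y in((.4434,-.0094),(.443,-.0125),(.4468,-.0128)): print(np.array(proj("wrist",(x,y,.11),T))*1.5)
print('tcp in wrist',np.array(proj("wrist",D['Tt'][:3,3],T))*1.5)
u,v=proj("side",D['Tt'][:3,3]); print((u-225)*4.8,(v-145)*4.8)
for x,y in((.443,-.0125),(.4468,-.0128)):
  u,v=proj("side",(x,y,.11)); print((u-225)*4.8,(v-145)*4.8)
print(manip.get_obs()['position'],manip.get_obs()['joint_velocities'].round(3))
c=cv2.resize(D['p'][150:280,180:320,::-1],None,fx=5,fy=4.5,interpolation=cv2.INTER_CUBIC);cv2.imwrite("pics/w2c.png",cv2.resize(c,(646,600)))
```

```text
[ 0.4438 -0.0134  0.11  ]
[381.32761832 316.65827512]
[374.89419514 318.47793774]
[377.65345966 325.72114593]
tcp in wrist [381.13846274 364.81675229]
449.3931381057222 164.55288744167555
447.1809095601502 239.84543190254544
440.748582229624 239.9402180749594
[ 0.44437347 -0.00960009  0.16174353] [ 0.003 -0.006  0.004 -0.01   0.003  0.001  0.002]
```

View pics/w2c.png

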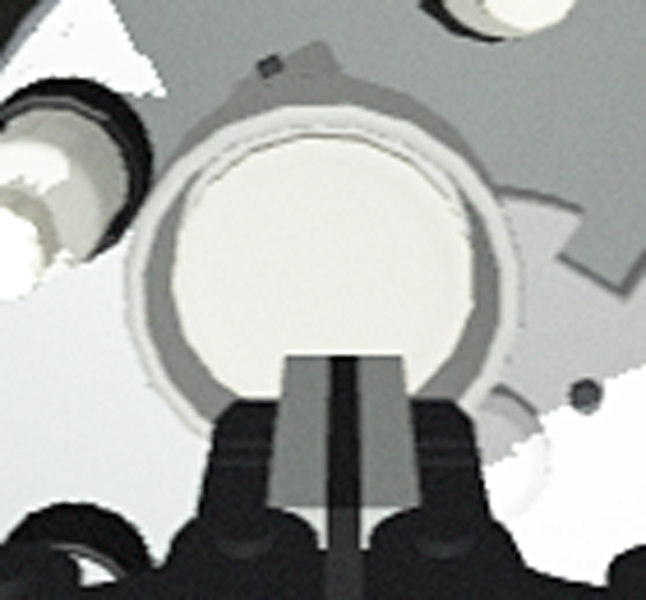

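{"api": "send_rows", "payload": {
  "steps": [
    [[0, 0.001, 0.012], 0],
    [[0, 0.001, 0.024], 0],
    [[0, 0.001, 0.036], 0],
    [[0, 0.001, 0.046], 0],
    [[0, 0.001, 0.053], 0],
    [[0, 0.001, 0.057], 0],
    [[0, 0.001, 0.06], 0],
    [[0, 0.001, 0.06], 0]
  ]
}}

```text
clock: 4.25
position: [0.4451, -0.0103, 0.1015]
ee_rot: [0.839, 0.543, 0.0, -0.0]
ft_force: [-1.9, -0.6, 3.7]
grip_width: -0.005
```

```bash
cat > st.py <<'E'
from h import *
o=manip.get_obs(); R_=R.from_quat(o['ee_rot']).as_matrix()
print(o['clock'],o['position'].round(4),'F',np.round(o['ft_force'],2),'M',np.round(o['torque'],2),'x',R_[:,0].round(3),'y',R_[:,1].round(3))
E
python3 st.py
```

```text
4.25 [ 0.4451 -0.0103  0.1015] F [-1.85 -0.59  3.72] M [-0.11  0.42 -0.  ] x [0.409 0.912 0.   ] y [ 0.912 -0.409  0.   ]
```

{"api": "send_rows", "payload": {
  "steps": [
    [[0, 0, 0.002], 0],
    [[0, 0, 0.004], 0],
    [[0, 0, 0.006], 0],
    [[0, 0, 0.0075], 0],
    [[0, 0, 0.009], 0],
    [[0, 0, 0.01], 0],
    [[0, 0, 0.0105], 0],
    [[0, 0, 0.0105], 0]
  ]
}}

```text
clock: 5.25
position: [0.4452, -0.0103, 0.0911]
ee_rot: [0.839, 0.543, 0.0, -0.0]
ft_force: [-4.4, -0.5, 8.1]
grip_width: 0.001
```

```bash
python3 st.py
```

```text
5.25 [ 0.4452 -0.0103  0.0911] F [-4.44 -0.54  8.08] M [-0.07  0.88 -0.07] x [0.409 0.912 0.   ] y [ 0.912 -0.409  0.   ]
```

```bash
cat > arc.py <<'E'
from h import *
import sys
a0,a1=map(float,sys.argv[1:3])  # offset relative to measured position
ax=np.array([.507,-.009]); T=Ttool()
p=T[:2,3]; print('ang now',np.degrees(np.arctan2(*(p-ax)[::-1]))%360,'r',np.linalg.norm(p-ax))
for a in np.linspace(a0,a1,9)[1:]:
    q=ax+.062*np.array([np.cos(np.radians(a)),np.sin(np.radians(a))]); d=T[:2,:2].T@(q-p); print([round(float(d[0]),4),round(float(d[1]),4)])
E
python3 arc.py 181.2 149
```

```text
ang now 181.19433749051436 r 0.06184353774152283
[0.0039, -0.0019]
[0.008, -0.0033]
[0.0122, -0.0045]
[0.0165, -0.0053]
[0.0208, -0.0059]
[0.0252, -0.0061]
[0.0295, -0.006]
[0.0339, -0.0057]
```

{"api": "send_rows", "payload": {
  "steps": [
    [[0.004, -0.002, 0.0005], 0],
    [[0.008, -0.0033, 0.0005], 0],
    [[0.0122, -0.0045, 0.0005], 0],
    [[0.0165, -0.0053, 0.0005], 0],
    [[0.021, -0.0059, 0.0005], 0],
    [[0.025, -0.0061, 0.0005], 0],
    [[0.0295, -0.006, 0.0005], 0],
    [[0.034, -0.0057, 0.0005], 0]
  ]
}}

```text
clock: 6.25
position: [0.4549, 0.0229, 0.0911]
ee_rot: [0.84, 0.543, 0.001, 0.001]
ft_force: [-0.1, -2.1, 8.5]
grip_width: -0.001
```

```bash
python3 st.py; python3 w.py w3;python3 - <<'E'
from h import *
p,d=manip.camera("side"); np.savez("side2.npz",p=p,d=d)
cv2.imwrite("pics/side2.png",cv2.resize(p[145:265,225:385,::-1],None,fx=4.8,fy=4.8,interpolation=cv2.INTER_CUBIC))
E
```

```text
6.25 [0.4549 0.0229 0.0911] F [-0.11 -2.07  8.54] M [-0.55  0.18 -0.02] x [0.41  0.912 0.001] y [ 0.912 -0.41   0.002]
6.25 [0.4549 0.0229 0.0911] [-0.57  0.09  0.44  2.08 -0.05  0.98  1.04] [-0.11 -2.07  8.54]
```

View pics/w3.png

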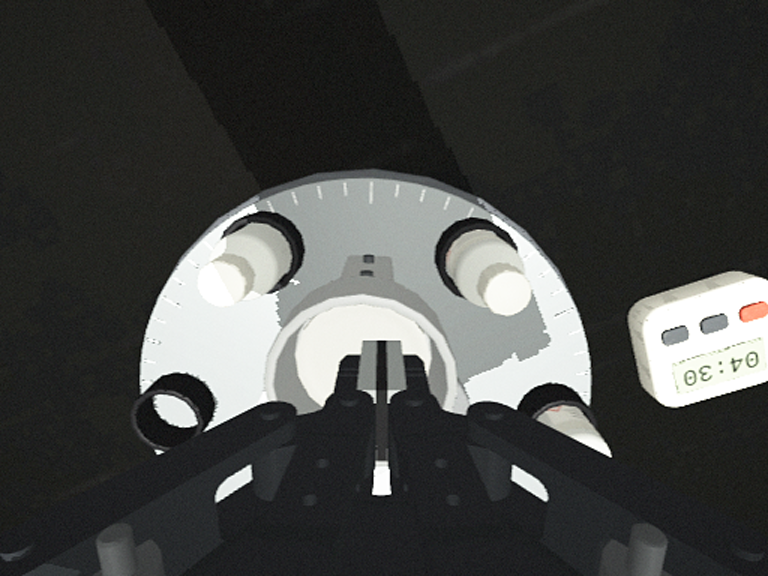

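View pics/side2.png

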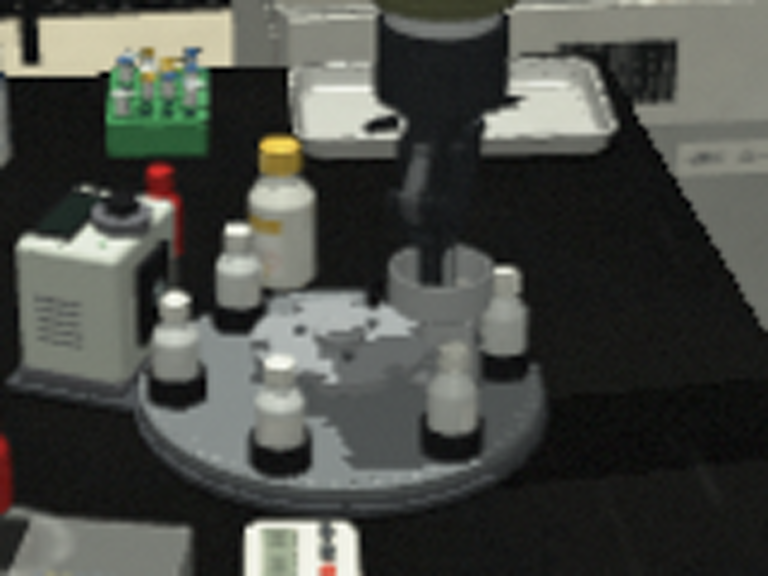

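```bash
python3 - <<'E'
from h import *
D=np.load("w3.npz");T=D['T']
f=lambda u,v:((u+.5)/1.5-.5,(v+.5)/1.5-.5)
print(atz("wrist",*f(359,385),.11,T).round(4))
# overlay: predicted rim outer circle for rotations
im=cv2.imread("pics/w3.png")
for rot,c in((15,(0,0,255)),(20,(0,255,0)),(25,(255,0,0))):
    a=np.radians(183.5-rot);ce=np.array([.507,-.009])+.062*np.array([np.cos(a),np.sin(a)])
    for t in np.linspace(0,2*np.pi,120):
        u,v=np.array(proj("wrist",(ce[0]+.0305*np.cos(t),ce[1]+.0305*np.sin(t),.11),T))*1.5
        cv2.circle(im,(int(u),int(v)),1,c,-1)
cv2.imwrite("pics/w3o.png",im[200:480,180:540])
E
python3 arc.py 149 126
```

```text
[0.4498 0.0175 0.11  ]
ang now 147.76535102628586 r 0.061122224463645
[0.0019, -0.0006]
[0.0049, 0.0]
[0.0079, 0.0008]
[0.0109, 0.0017]
[0.0138, 0.0027]
[0.0167, 0.0039]
[0.0195, 0.0053]
[0.0223, 0.0067]
```

View pics/w3o.png

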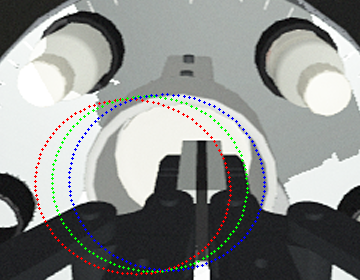

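{"api": "send_rows", "payload": {
  "steps": [
    [[0.002, -0.0004, 0], 0],
    [[0.0045, 0, 0], 0],
    [[0.007, 0.0006, 0], 0],
    [[0.0095, 0.0013, 0], 0],
    [[0.012, 0.0021, 0], 0],
    [[0.0145, 0.003, 0], 0],
    [[0.017, 0.0041, 0], 0],
    [[0.0185, 0.0048, 0], 0]
  ]
}}

```text
clock: 7.35
position: [0.4668, 0.0379, 0.091]
ee_rot: [0.84, 0.543, 0.001, 0.0]
ft_force: [-1.0, -1.7, 8.6]
grip_width: -0.004
```

```bash
python3 st.py; python3 w.py w4;cat > ov.py <<'E'
from h import *
import sys
n=sys.argv[1];D=np.load(n+".npz");T=D['T']
im=cv2.imread(f"pics/{n}.png");cols=[(0,0,255),(0,255,0),(255,0,0),(0,255,255)]
for rot,c in zip(map(float,sys.argv[2:]),cols):
    a=np.radians(183.5-rot);ce=np.array([.507,-.009])+.062*np.array([np.cos(a),np.sin(a)])
    for t in np.linspace(0,2*np.pi,120):
        u,v=np.array(proj("wrist",(ce[0]+.0305*np.cos(t),ce[1]+.0305*np.sin(t),.11),T))*1.5
        cv2.circle(im,(int(u),int(v)),1,c,-1)
cv2.imwrite(f"pics/{n}o.png",im)
E
python3 ov.py w4 40 45 50 55;python3 arc.py 129 126
```

```text
7.35 [0.4668 0.0379 0.091 ] F [-1.03 -1.66  8.62] M [-0.37  0.34 -0.08] x [0.41  0.912 0.001] y [ 0.912 -0.41   0.002]
7.35 [0.4668 0.0379 0.091 ] [-0.58  0.12  0.42  2.05 -0.06  0.98  1.03] [-1.03 -1.66  8.62]
ang now 130.32778552607297 r 0.061805506839378334
[0.0017, 0.0006]
[0.0021, 0.0008]
[0.0025, 0.001]
[0.0028, 0.0012]
[0.0032, 0.0014]
[0.0035, 0.0016]
[0.0039, 0.0018]
[0.0042, 0.002]
```

View pics/w4o.png

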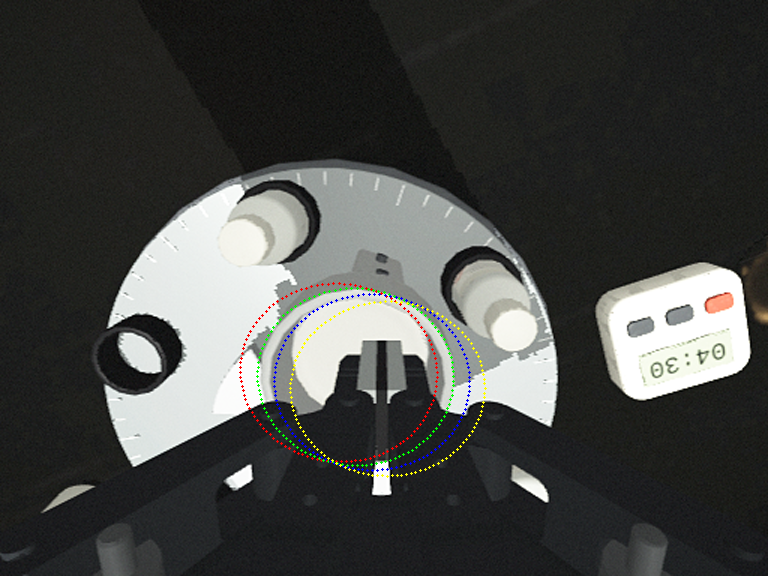

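```bash
python3 arc.py 130.3 124
```

```text
ang now 130.32778552607297 r 0.061805506839378334
[0.0009, 0.0002]
[0.0016, 0.0006]
[0.0024, 0.001]
[0.0031, 0.0014]
[0.0039, 0.0018]
[0.0046, 0.0022]
[0.0054, 0.0027]
[0.0061, 0.0031]
```

{"api": "send_rows", "payload": {
  "steps": [
    [[0.0016, 0.0006, 0], 0],
    [[0.0031, 0.0014, 0], 0],
    [[0.0046, 0.0022, 0], 0],
    [[0.0061, 0.0031, 0], 0],
    [[0.0061, 0.0031, -0.003], 0],
    [[0.0061, 0.0031, -0.007], 0],
    [[0.0061, 0.0031, -0.011], 0],
    [[0.0061, 0.0031, -0.0128], 0]
  ]
}}

```text
clock: 8.4
position: [0.4711, 0.0423, 0.1032]
ee_rot: [0.839, 0.543, 0.0, -0.0]
ft_force: [0.9, 0.3, 0.6]
grip_width: 0.001
```

```bash
python3 st.py; python3 w.py w5;python3 ov.py w5 50 55 60;python3 arc.py 124 108;python3 - <<'E'
from h import *
p,d=manip.camera("side"); np.savez("side3.npz",p=p,d=d)
cv2.imwrite("pics/side3.png",cv2.resize(p[145:265,225:385,::-1],None,fx=4.8,fy=4.8,interpolation=cv2.INTER_CUBIC))
E
```

```text
8.4 [0.4711 0.0423 0.1032] F [0.89 0.32 0.56] M [-0.03 -0.04  0.03] x [0.409 0.912 0.   ] y [ 0.912 -0.409  0.   ]
8.4 [0.4711 0.0423 0.1032] [-0.58  0.11  0.42  2.02 -0.06  1.01  1.01] [0.89 0.32 0.56]
ang now 124.94025213396058 r 0.06265223609704816
[0.0024, 0.0023]
[0.0041, 0.0035]
[0.0059, 0.0048]
[0.0075, 0.0062]
[0.0092, 0.0076]
[0.0108, 0.009]
[0.0123, 0.0106]
[0.0138, 0.0121]
```

View pics/w5o.png

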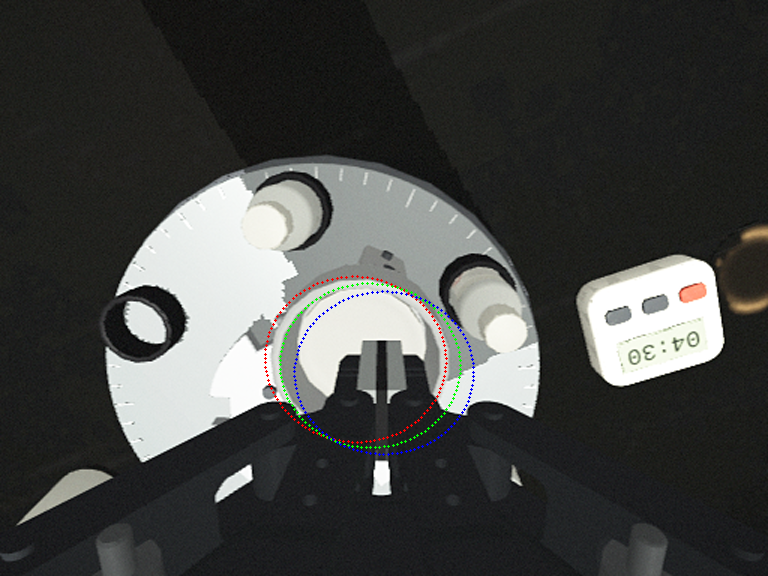

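View pics/side3.png

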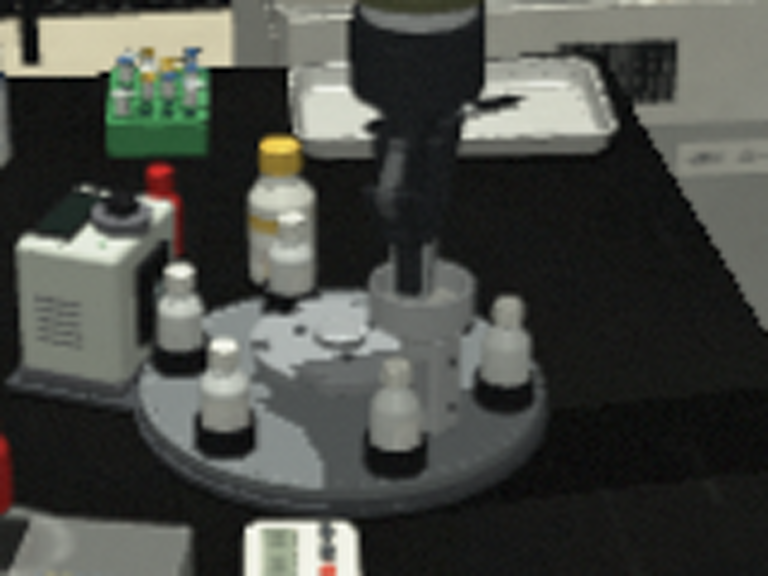

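{"api": "send_rows", "payload": {
  "steps": [
    [[0.002, 0.0015, -0.001], 0],
    [[0.004, 0.003, -0.001], 0],
    [[0.006, 0.0045, -0.001], 0],
    [[0.0075, 0.006, -0.001], 0],
    [[0.0085, 0.007, -0.001], 0],
    [[0.0092, 0.0076, -0.001], 0],
    [[0.01, 0.0083, -0.001], 0],
    [[0.01, 0.0083, -0.001], 0]
  ]
}}

```text
clock: 9.5
position: [0.483, 0.0482, 0.1041]
ee_rot: [0.839, 0.544, 0.0, 0.0]
ft_force: [0.2, 0.4, -0.1]
grip_width: -0.001
```

```bash
python3 st.py; python3 w.py w6;python3 ov.py w6 50 55 60;python3 arc.py 112 104
```

```text
9.5 [0.483  0.0482 0.1041] F [ 0.22  0.38 -0.05] M [-0.01  0.01  0.01] x [0.409 0.912 0.   ] y [ 0.912 -0.409  0.   ]
9.5 [0.483  0.0482 0.1041] [-0.58  0.14  0.42  1.99 -0.07  1.02  1.02] [ 0.22  0.38 -0.05]
ang now 112.80764720929237 r 0.06203232224991114
[0.0014, 0.0014]
[0.0021, 0.0022]
[0.0029, 0.0029]
[0.0036, 0.0037]
[0.0043, 0.0045]
[0.0051, 0.0054]
[0.0057, 0.0062]
[0.0064, 0.007]
```

View pics/w6o.png

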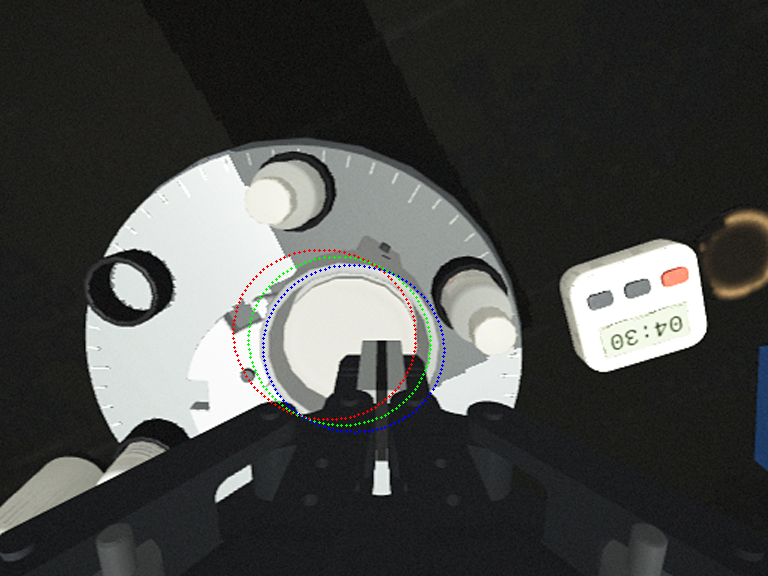

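Run:
```python
from h import *
D5=np.load("w5.npz");D6=np.load("w6.npz")
for nm,D,(u,v) in(("w5",D5,(340,320)),("w6",D6,(320,330)),("w6b",D6,(345,300)),("w4",np.load("w4.npz"),(340,340)),("w1",np.load("w1.npz"),(358,145))):
    T=D['T'];a,b=int(u/1.5),int(v/1.5)
    P=[(T[:3,3]+ray("wrist",i,j,T)[1]*D['d'][j,i])[2] for i in range(a-4,a+5) for j in range(b-4,b+5)]
    print(nm,np.median(P).round(4))
a=D6['p'][150:290,150:320,::-1];cv2.imwrite("pics/w6c.png",cv2.resize(a,None,fx=4,fy=4,interpolation=cv2.INTER_CUBIC))
p,d=manip.camera("side"); np.savez("side4.npz",p=p,d=d)
cv2.imwrite("pics/side4.png",cv2.resize(p[145:265,225:385,::-1],None,fx=4.8,fy=4.8,interpolation=cv2.INTER_CUBIC))
```

```text
w5 0.0961
w6 0.1029
w6b 0.1029
w4 0.092
w1 0.103
```

View pics/w6c.png

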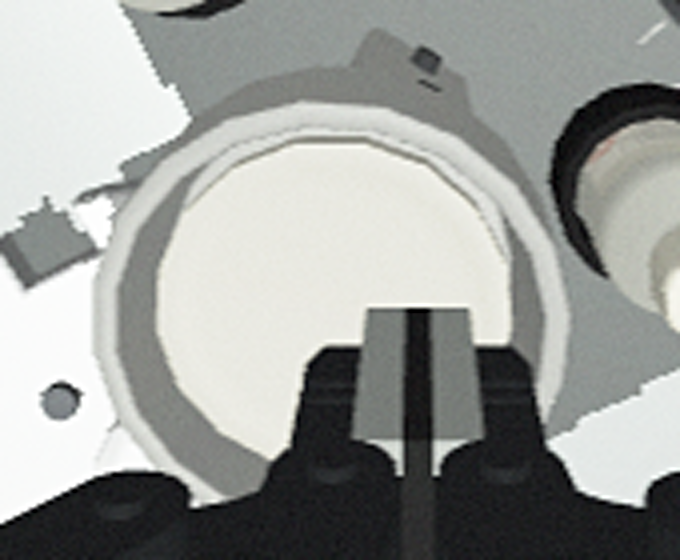

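View pics/side4.png

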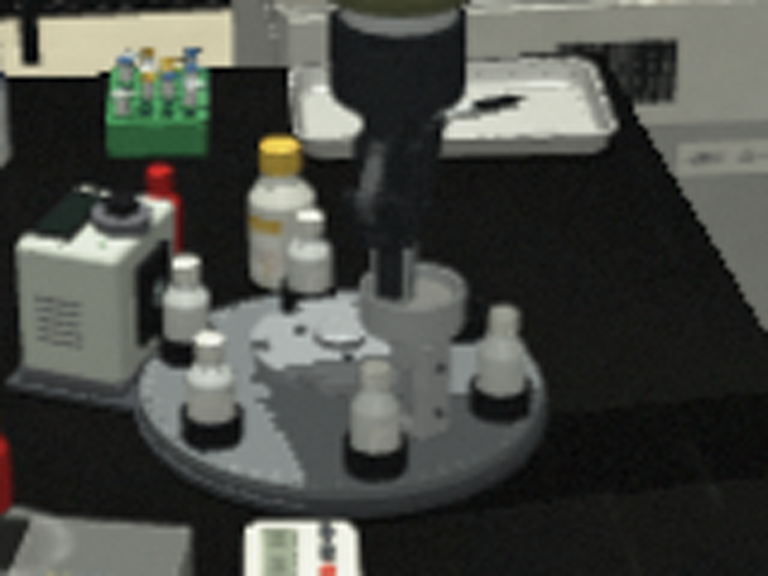

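Plunger cap is back at 0.103 m, the same as at the start, and the bottle pattern matches a 60° turn with no contact force. So the table is locked in the next slot. Now I'll retreat up and go to the reader.

{"api": "send_rows", "payload": {
  "steps": [
    [[-0.002, -0.001, -0.005], 0],
    [[-0.003, -0.0015, -0.02], 0],
    [[-0.003, -0.0015, -0.045], 0],
    [[-0.003, -0.0015, -0.07], 0],
    [[-0.01, 0.02, -0.085], 0],
    [[-0.015, 0.05, -0.085], 0],
    [[-0.02, 0.08, -0.085], 0],
    [[-0.025, 0.11, -0.085], 0]
  ]
}}

```text
clock: 10.6
position: [0.5738, -0.0203, 0.1904]
ee_rot: [0.839, 0.544, 0.001, 0.0]
ft_force: [0.5, 0.7, -0.6]
grip_width: 0.003
```

{"api": "send_rows", "payload": {
  "steps": [
    [[-0.005, 0.03, 0], 0],
    [[-0.01, 0.06, 0], 0],
    [[-0.015, 0.09, 0], 0],
    [[-0.02, 0.11, 0], 0],
    [[-0.022, 0.12, 0], 0],
    [[-0.022, 0.126, 0], 0],
    [[-0.022, 0.126, 0], 0],
    [[-0.022, 0.126, 0], 0]
  ]
}}

```text
clock: 11.6
position: [0.6786, -0.0909, 0.1893]
ee_rot: [0.839, 0.544, 0.0, -0.0]
ft_force: [-1.1, 0.2, -0.5]
grip_width: 0.001
```

```bash
python3 st.py; python3 w.py w7;python3 - <<'E'
from h import *
D=np.load("w7.npz");T=D['T']
print(np.array(proj("wrist",(.6335,-.0716,.1215),T))*1.5)
p,d=manip.camera("top")
cv2.imwrite("pics/top1.png",cv2.resize(p[155:275,185:325,::-1],None,fx=5,fy=5,interpolation=cv2.INTER_CUBIC))
E
```

```text
11.6 [ 0.6786 -0.0909  0.1893] F [-1.06  0.22 -0.5 ] M [0.03 0.   0.03] x [0.409 0.913 0.001] y [ 0.913 -0.409 -0.   ]
11.6 [ 0.6786 -0.0909  0.1893] [-0.29  0.52  0.52  1.36 -0.26  1.32  1.39] [-1.06  0.22 -0.5 ]
[379.4599496  206.15425774]
```

View pics/w7.png

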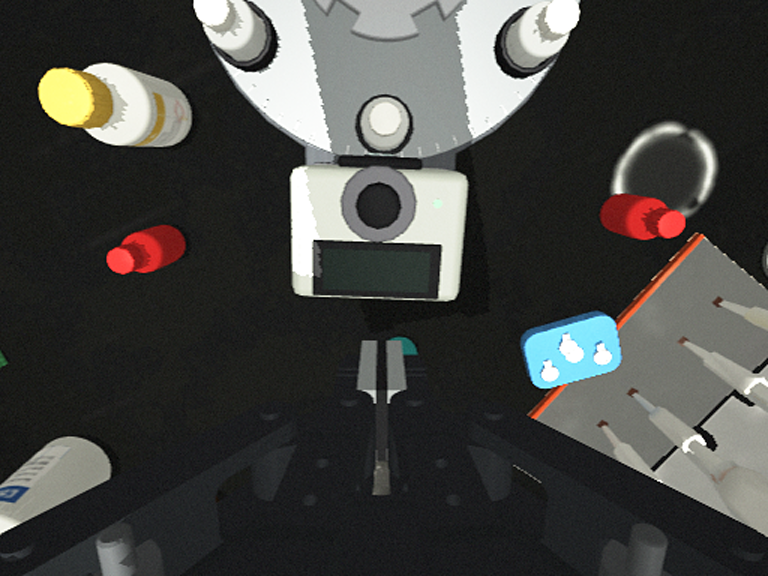

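View pics/top1.png

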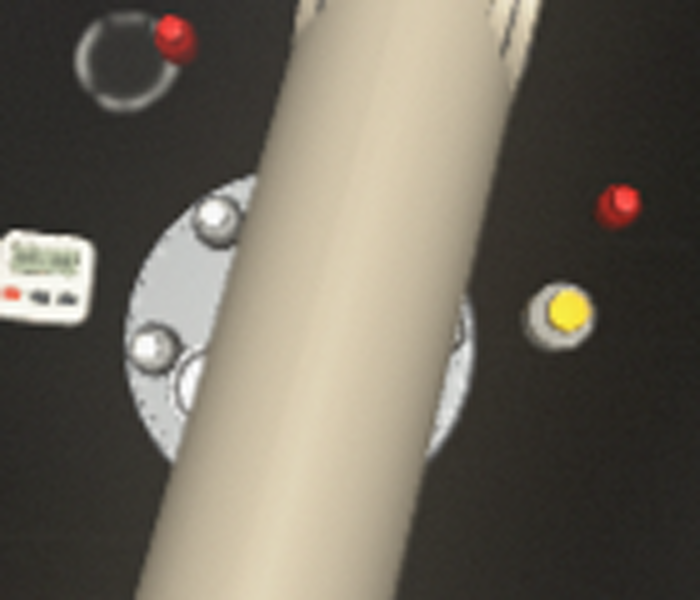

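The wrist view shows the black key at (379,205), where I predicted it, inside a grey collar. A white-capped bottle at (385,120) now stands in front of the reader. I'll check whether the collar is high enough to get in the finger's way.

Run:
```python
from h import *
D=np.load("w7.npz");T=D['T']
for u in range(330,430,6):
    a,b=round(u/1.5),137; print(u,(T[:3,3]+ray("wrist",a,b,T)[1]*D['d'][b,a]).round(4))
for v in range(160,260,6):
    a,b=253,round(v/1.5); print('v',v,(T[:3,3]+ray("wrist",a,b,T)[1]*D['d'][b,a]).round(4))
T=Ttool();print(T[:3,:3].T@(np.array([.6335,-.0716,.128])-T[:3,3]))
```

```text
330 [ 0.6244 -0.0953  0.1041]
336 [ 0.6257 -0.0927  0.1028]
342 [ 0.6264 -0.0886  0.1135]
348 [ 0.6277 -0.086   0.1129]
354 [ 0.6289 -0.0833  0.1129]
360 [ 0.6295 -0.0799  0.1216]
366 [ 0.6305 -0.0772  0.1232]
372 [ 0.6317 -0.0746  0.1226]
378 [ 0.6328 -0.072   0.1232]
384 [ 0.634  -0.0695  0.1223]
390 [ 0.6352 -0.0669  0.1225]
396 [ 0.6362 -0.0643  0.1235]
402 [ 0.6384 -0.0617  0.114 ]
408 [ 0.6395 -0.0591  0.1149]
414 [ 0.6408 -0.0564  0.1138]
420 [ 0.6431 -0.0534  0.1051]
426 [ 0.6445 -0.0505  0.1038]
v 160 [ 0.6145 -0.0632  0.0875]
v 166 [ 0.6171 -0.0643  0.1126]
v 172 [ 0.6196 -0.0654  0.1134]
v 178 [ 0.6222 -0.0665  0.1144]
v 184 [ 0.6243 -0.0675  0.1233]
v 190 [ 0.6268 -0.0686  0.1225]
v 196 [ 0.6294 -0.0697  0.1219]
v 202 [ 0.632  -0.0709  0.1212]
v 208 [ 0.6344 -0.072   0.1228]
v 214 [ 0.6371 -0.0732  0.1213]
v 220 [ 0.6395 -0.0743  0.123 ]
v 226 [ 0.6423 -0.0755  0.1211]
v 232 [ 0.646  -0.0772  0.1141]
v 238 [ 0.6487 -0.0784  0.1141]
v 244 [ 0.653  -0.0804  0.105 ]
v 250 [ 0.6559 -0.0817  0.105 ]
v 256 [ 0.6587 -0.0829  0.1058]
[-0.00076636 -0.04908862  0.06128739]
```

{"api": "send_rows", "payload": {
  "steps": [
    [[0, -0.015, 0], 0],
    [[-0.0005, -0.03, 0], 0],
    [[-0.0008, -0.042, 0.01], 0],
    [[-0.0008, -0.049, 0.025], 0],
    [[-0.0008, -0.049, 0.04], 0],
    [[-0.0008, -0.049, 0.053], 0],
    [[-0.0008, -0.049, 0.06], 0],
    [[-0.0008, -0.049, 0.06], 0]
  ]
}}

```text
clock: 12.7
position: [0.6337, -0.0724, 0.1284]
ee_rot: [0.84, 0.543, -0.0, -0.0]
ft_force: [1.0, 0.8, 1.7]
grip_width: 0.001
```

```bash
python3 st.py
```

```text
12.7 [ 0.6337 -0.0724  0.1284] F [1.03 0.81 1.74] M [ 0.04  0.   -0.04] x [ 0.41   0.912 -0.001] y [ 0.912 -0.41  -0.001]
```

{"api": "send_rows", "payload": {
  "steps": [
    [[0, 0, 0.003], 0],
    [[0, 0, 0.005], 0],
    [[0, 0, 0.0065], 0],
    [[0, 0, 0.008], 0],
    [[0, 0, 0.0095], 0],
    [[0, 0, 0.0105], 0],
    [[0, 0, 0.0108], 0],
    [[0, 0, 0.0108], 0]
  ]
}}

```text
clock: 13.7
position: [0.6339, -0.0722, 0.1184]
ee_rot: [0.839, 0.543, 0.0, 0.0]
ft_force: [-0.2, 0.3, 2.8]
grip_width: -0.005
```

```bash
python3 st.py; python3 w.py w8
```

```text
13.7 [ 0.6339 -0.0722  0.1184] F [-0.24  0.27  2.84] M [ 0.06  0.11 -0.01] x [0.409 0.912 0.   ] y [ 0.912 -0.409  0.   ]
13.7 [ 0.6339 -0.0722  0.1184] [-0.34  0.47  0.5   1.58 -0.24  1.15  1.37] [-0.24  0.27  2.84]
```

View pics/w8.png

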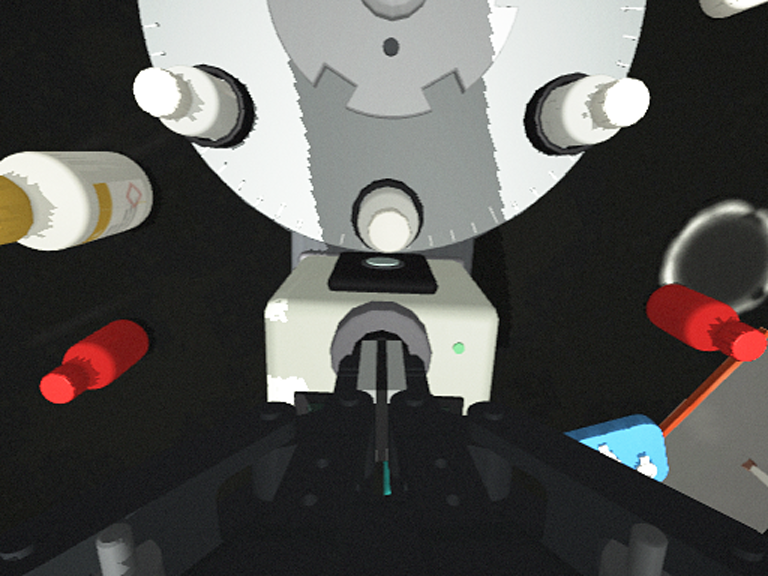

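The force reads 2.8 N, which means about 3 mm of travel. I'll press 1.3 mm deeper to be sure.

{"api": "send_rows", "payload": {
  "steps": [
    [[0, 0, 0.0005], 0],
    [[0, 0, 0.001], 0],
    [[0, 0, 0.0013], 0],
    [[0, 0, 0.0015], 0],
    [[0, 0, 0.0015], 0],
    [[0, 0, 0.0015], 0],
    [[0, 0, 0.0015], 0],
    [[0, 0, 0.0015], 0]
  ]
}}

```text
clock: 14.75
position: [0.6338, -0.0722, 0.1168]
ee_rot: [0.839, 0.543, 0.0, 0.0]
ft_force: [0.3, 0.2, 4.1]
grip_width: 0.001
```

```bash
python3 st.py; python3 st.py
```

```text
14.75 [ 0.6338 -0.0722  0.1168] F [0.32 0.24 4.08] M [ 0.06 -0.    0.02] x [0.409 0.912 0.   ] y [ 0.912 -0.409  0.   ]
14.75 [ 0.6338 -0.0722  0.1168] F [0.32 0.24 4.08] M [ 0.06 -0.    0.02] x [0.409 0.912 0.   ] y [ 0.912 -0.409  0.   ]
```

{"api": "send_rows", "payload": {
  "steps": [
    [[0, 0, -0.005], 0],
    [[0, 0, -0.02], 0],
    [[0, 0, -0.045], 0],
    [[0, 0, -0.075], 0],
    [[0, 0, -0.1], 0],
    [[0, 0, -0.12], 0],
    [[0, 0, -0.125], 0],
    [[0, 0, -0.125], 0]
  ]
}}

```text
clock: 15.75
position: [0.6337, -0.0722, 0.2417]
ee_rot: [0.839, 0.543, 0.0, -0.0]
ft_force: [-0.1, -0.3, -0.5]
grip_width: -0.0
```

{"api": "send_rows", "payload": {
  "steps": [
    [[0.02, -0.015, 0], 0],
    [[0.045, -0.035, 0], 0],
    [[0.075, -0.06, 0], 0],
    [[0.105, -0.085, 0], 0],
    [[0.135, -0.11, 0], 0],
    [[0.165, -0.13, 0], 0],
    [[0.19, -0.15, 0], 0],
    [[0.2, -0.16, 0], 0]
  ]
}}

```text
clock: 16.75
position: [0.5686, 0.1777, 0.2407]
ee_rot: [0.839, 0.545, -0.001, -0.0]
ft_force: [-0.5, -1.1, -0.9]
grip_width: 0.0
```

{"api": "send_rows", "payload": {
  "steps": [
    [[0.02, -0.005, 0], 0],
    [[0.045, -0.01, 0], 0],
    [[0.07, -0.02, 0], 0],
    [[0.09, -0.025, 0], 0],
    [[0.1, -0.03, 0], 0],
    [[0.1, -0.03, 0], 0],
    [[0.1, -0.03, 0], 0],
    [[0.1, -0.03, 0], 0]
  ]
}}

```text
clock: 17.75
position: [0.5835, 0.2783, 0.2421]
ee_rot: [0.84, 0.543, 0.0, 0.0]
ft_force: [-1.2, -0.0, -0.3]
grip_width: -0.004
```

```bash
python3 st.py
python3 - <<'E'
from h import *
p,d=manip.camera("top")
cv2.imwrite("pics/top2.png",cv2.resize(p[155:275,185:325,::-1],None,fx=5,fy=5,interpolation=cv2.INTER_CUBIC))
P=[]
p,d=manip.camera("side")
cv2.imwrite("pics/side5.png",cv2.resize(p[145:265,225:385,::-1],None,fx=4.8,fy=4.8,interpolation=cv2.INTER_CUBIC))
E
```

```text
17.75 [0.5835 0.2783 0.2421] F [-1.17 -0.01 -0.28] M [ 0.03 -0.09  0.06] x [0.411 0.912 0.   ] y [ 0.912 -0.411  0.   ]
```

View pics/top2.png

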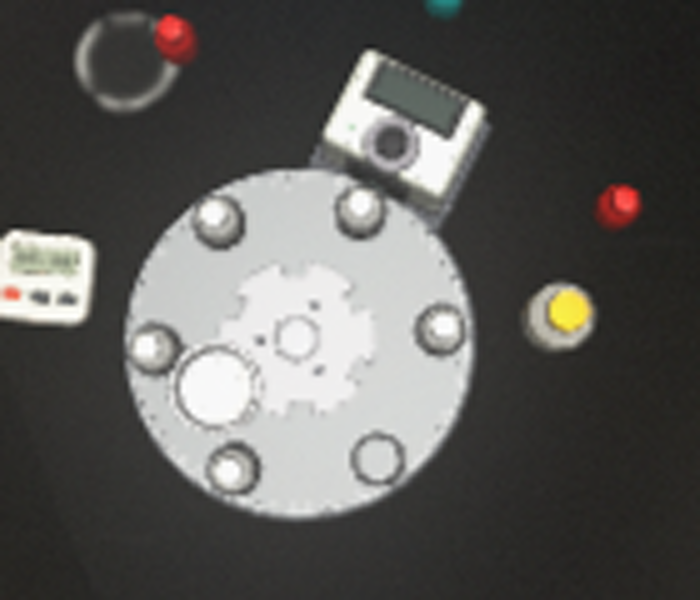

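View pics/side5.png

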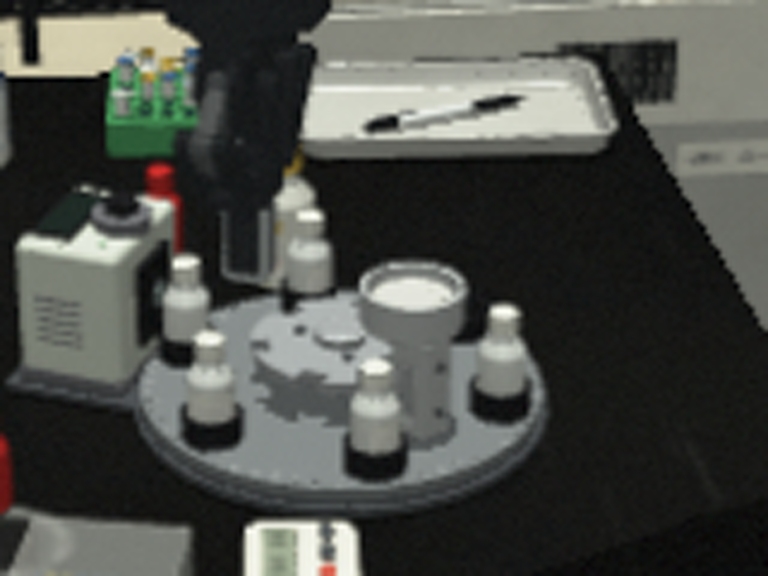

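```bash
python3 -c "
from workcell import manip
print(manip.hand_in())"
```

```text
the job is handed in; nothing more can be done
None
```

The next bottle is now in front of the reader with the table locked in its slot. The key was pressed after that, and I handed the job in at about 18 s of the 51 s allowed.

**Turning:** With the fingers shut, I pressed the plunger about 11 mm (about 8.5 N) and turned the table clockwise to about 52°. I then let the plunger up and pushed on the cup's inside wall until the key caught in the next slot. Before touching the reader, the cap measured 0.103 m high, the same as at the start, with no force on the finger.

**Reading:** I pressed the reader key to about 4.7 mm, where the force was 4.1 N. I then raised the arm clear, and it touches nothing.

**Last checks:** The final pictures show:
- the empty socket and the cup one slot further clockwise
- the bottle pattern matching the sockets
- the plunger cap up
- the things near the changer where they stood; I did not check the rest of the bench afterwards

**Disagreements:**
- The wrist and top cameras differed by 2–4 mm on where the hub and cup are. That was within the cup's clearance.
- A rough reading of the turn from the top picture gave about 58° instead of 60°. I put that down to viewing angle and the play in the lock.

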